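# Bring out the blue pigment tray

### The job

The retoucher needs the blue pigment from the two-tray pigment box: with a fingertip push the brass bolt of the tray that carries the blue jar fully outward, then hook a fingertip behind that tray's front lip and draw the tray smoothly out to its stop, so that the jar stays standing in its place on the tray. Only push and hook: pinch and lift nothing and do not touch the jars. Leave the other tray shut and bolted and the things around the box where they are.

Things in the scene. Friction and masses are not known exactly. Their poses are not given: they have to be found in the camera images.
- pigment_box: fixed wooden pigment box, 252 mm wide, two tray bays side by side (61 mm either side of its middle), open front. Origin: middle, on the worktop. -x points out of the front, +y to the left bay, z up. Clear cover (top 87 mm above the worktop) and cheeks begin at x = -43 mm; each tray is open above from there to its lip. Ears at the front corners reach 228 mm from the middle and carry the bolts.
- left_lip (a point): aluminium front lip of the left (+y) tray, 102 mm long, 4 mm thick, 7 mm rolled top edge (1.5 mm proud behind), top 49 mm above the worktop. Site: middle of its length, top edge, rear face; axes as the box: -x is the draw-out way, a hooked finger stands on the +x side. There the tray is open 96 mm wide, 50 mm long; cork floor 33 mm, side walls 16 mm below the lip's top.
- left_tray (a joint): how far the left (+y) tray is drawn out, m: 0 fully in, 0.120 at its stop; about 1 N of friction, stays where it is left. Its bolt bars it after 4 mm of play until drawn back by 27 mm or more.
- left_knob (a point): upright brass knob of the left (+y) bolt: 9 mm thick post, 12 mm wide head 13 mm tall, top 62 mm above the worktop. Site: centre of its top. The bolt lies along the box's y, 10 mm in front of the lip; two straps (top 27 mm above the worktop) lie on the knob's inner side, the side of the box's middle. It is pushed outward, along the box's +y.
- left_bolt (a joint): the left (+y) bolt, m: 0 thrown (its tip bars the lip), grows as the knob is pushed outward along the box's +y, 0.034 fully drawn back; about 1.5 N of friction, stays where it is left.
- right_lip (a point): aluminium front lip of the right (-y) tray, 102 mm long, 4 mm thick, 7 mm rolled top edge (1.5 mm proud behind), top 49 mm above the worktop. Site: middle of its length, top edge, rear face; axes as the box: -x is the draw-out way, a hooked finger stands on the +x side. There the tray is open 96 mm wide, 50 mm long; cork floor 33 mm, side walls 16 mm below the lip's top.
- right_tray (a joint): how far the right (-y) tray is drawn out, m: 0 fully in, 0.120 at its stop; about 1 N of friction, stays where it is left. Its bolt bars it after 4 mm of play until drawn back by 27 mm or more.
- right_knob (a point): upright brass knob of the right (-y) bolt: 9 mm thick post, 12 mm wide head 13 mm tall, top 62 mm above the worktop. Site: centre of its top. The bolt lies along the box's y, 10 mm in front of the lip; two straps (top 27 mm above the worktop) lie on the knob's inner side, the side of the box's middle. It is pushed outward, along the box's -y.
- right_bolt (a joint): the right (-y) bolt, m: 0 thrown (its tip bars the lip), grows as the knob is pushed outward along the box's -y, 0.034 fully drawn back; about 1.5 N of friction, stays where it is left.
- blue_jar: closed glass pigment jar with blue content and a white lid, diameter 48 mm, 58 mm tall, standing in one of the two trays (either one), about 123 mm behind its lip, under the clear cover. Origin: centre of its underside.
- ochre_jar: closed glass pigment jar with yellowish content and a black lid, diameter 52 mm, 62 mm tall, standing in the other tray in the same way. Origin: centre of its underside.
- mixing_palette: white porcelain flower palette, diameter 134 mm, 16 mm high, loose on the worktop; a bystander. Origin: centre of its underside.
- dropper: amber dropper bottle with a black top, diameter 37 mm, 108 mm tall, loose; a bystander. Origin: centre of its underside.
- cork_block: cork block 56 x 80 x 20 mm, loose; a bystander. Origin: centre of its underside.

How it is judged:
On the way, in this order (a step that is already met when the one before it is completed fails the run):
1. the bolt of the tray with the blue jar is pushed back, clear of the lip, with the tray still in (((y of blue_jar in the frame of pigment_box above 0 m and value of joint left_bolt above 0.027 m and value of joint left_tray below 0.01 m) or (y of blue_jar in the frame of pigment_box below 0 m and value of joint right_bolt above 0.027 m and value of joint right_tray below 0.01 m))), for 0.1 s.
2. the finger draws that tray out by its lip (((y of blue_jar in the frame of pigment_box above 0 m and value of joint left_tray above 0.03 m and contact force between the fingers and pigment_box above 0.3 N and distance between the grasp point and left_lip below 0.09 m) or (y of blue_jar in the frame of pigment_box below 0 m and value of joint right_tray above 0.03 m and contact force between the fingers and pigment_box above 0.3 N and distance between the grasp point and right_lip below 0.09 m))), for 0.1 s.
At the end, for the whole second after the job is handed in: the tray with the blue jar is out at its stop (at least 113 of its 120 mm) and at rest; the blue jar stands upright on it within about 2 cm of where it stood on the tray; the other tray is in (within 6 mm) and its bolt thrown (within 10 mm), the yellowish jar upright in its place on it (((y of blue_jar in the frame of pigment_box above 0 m and value of joint left_tray above 0.113 m and velocity of joint left_tray below 0.01 m/s and value of joint right_tray below 0.006 m and value of joint right_bolt below 0.01 m and (x of blue_jar in the frame of left_lip between 0.098 and 0.148 m and y of blue_jar in the frame of left_lip between -0.025 and 0.025 m and angle between blue_jar's own z axis and vertical below 0.1 rad and linear speed of blue_jar below 0.02 m/s) and (x of ochre_jar in the frame of right_lip between 0.098 and 0.148 m and y of ochre_jar in the frame of right_lip between -0.025 and 0.025 m and angle between ochre_jar's own z axis and vertical below 0.1 rad and linear speed of ochre_jar below 0.02 m/s)) or (y of blue_jar in the frame of pigment_box below 0 m and value of joint right_tray above 0.113 m and velocity of joint right_tray below 0.01 m/s and value of joint left_tray below 0.006 m and value of joint left_bolt below 0.01 m and (x of blue_jar in the frame of right_lip between 0.098 and 0.148 m and y of blue_jar in the frame of right_lip between -0.025 and 0.025 m and angle between blue_jar's own z axis and vertical below 0.1 rad and linear speed of blue_jar below 0.02 m/s) and (x of ochre_jar in the frame of left_lip between 0.098 and 0.148 m and y of ochre_jar in the frame of left_lip between -0.025 and 0.025 m and angle between ochre_jar's own z axis and vertical below 0.1 rad and linear speed of ochre_jar below 0.02 m/s)))); the robot touches nothing.
It fails at once if a jar is touched by the robot (contact force between any of the fingers, the arm and blue_jar above 0.5 N or contact force between any of the fingers, the arm and ochre_jar above 0.5 N).
It fails at once if a jar is lifted off its tray or tipped (height (world z) of any of blue_jar, ochre_jar above 0.03 m or angle between any of blue_jar, ochre_jar's own z axis and vertical above 0.35 rad).
It fails at once if the other tray is pulled or its bolt drawn back ((y of blue_jar in the frame of pigment_box above 0 m and (value of joint right_tray above 0.008 m or value of joint right_bolt above 0.015 m)) or (y of blue_jar in the frame of pigment_box below 0 m and (value of joint left_tray above 0.008 m or value of joint left_bolt above 0.015 m))).
It fails at once if a lip or a bolt knob is pinched between the fingers ((x of the grasp point in the frame of left_lip between -0.006 and 0.002 m and y of the grasp point in the frame of left_lip between -0.055 and 0.055 m and z of the grasp point in the frame of left_lip below 0.018 m and contact force between the fingers and pigment_box above 1 N) or (x of the grasp point in the frame of right_lip between -0.006 and 0.002 m and y of the grasp point in the frame of right_lip between -0.055 and 0.055 m and z of the grasp point in the frame of right_lip below 0.018 m and contact force between the fingers and pigment_box above 1 N) or (horizontal distance between the grasp point and left_knob below 0.006 m and contact force between the fingers and pigment_box above 1 N) or (horizontal distance between the grasp point and right_knob below 0.006 m and contact force between the fingers and pigment_box above 1 N)).
It fails at once if a bystander (palette, dropper bottle, cork block) is shifted by more than 2 cm (distance of any of mixing_palette, dropper, cork_block from where it was at the start of the episode above 0.02 m).
It also fails if it takes over 45 s, if anything falls off the work surface, if the arm or the gripper's body presses on something with over 40 N, if the wrist force passes 120 N, or if a joint passes its speed limit or range.

### The arm

A 7-joint arm with a two-finger parallel gripper is mounted at the origin on a cart in front of the work surface, level with it; the furniture and walls round the work are solid. World frame = base frame: x ahead of the robot, y to its left, z up, the work surface at z = 0. Lengths are in m, angles in rad, forces in N, time in s.
With the tool pointing down it reaches from about 0.4 to 0.875 m from the base axis. Payload 19.3 kg.
Tool frame: the origin (TCP) lies between the finger pads; the fingertips stand bot.tcp_to_tips ahead of it and the grasp point (between the pads) lies 3 mm ahead of it (bot.tcp_to_tips is the distance from the TCP to the fingertips, in m); x points along the fingers, y is the direction in which the jaws open and shut, and the axes are right-handed (so a half turn about x gives the same grasp; the last joint's range is limited). The gripper opens to 85 mm and grips with 20 to 120 N. Pads are 22 mm wide; open, the fingers measure 114 mm over their backs; the gripper's body (76 mm by 85 mm) begins 54 mm behind the grasp point. The pads swing forward as they close: fully open they stand 13 mm farther back than shut.
Start: joints at [-1.286, 0.521, -0.036, 1.599, 0.021, 1.021, -0.113], TCP at [0.217, 0.586, 0.253] pointing down, gripper open.
Joint ranges: [-2.91, 2.91], [-0.3, 2.13], [-1.5, 1.42], [0.17, 2.43], [-1.26, 4.41], [0.16, 1.93], [-2.52, 2.52]. Speed limits (rad/s): [1.89, 1.89, 2.39, 2.39, 3.01, 3.01, 3.01].

### API

Orientations are given as [roll, pitch, yaw] about the fixed x, y, z axes, in that order (R = Rz(yaw) Ry(pitch) Rx(roll)).
In Python, from workcell import bot, eyes gives the robot as it stands. The module is installed in compiled form; this text tells all that it offers.
- The arm moves only by the tool step_arm, never from a script. Its argument "targets" is a list that holds one entry, the list of rows, each a list of 7 numbers: the shift along the tool's x, y, z in cm, then the turn, a rotation vector about the tool's x, y, z in rad, then the opening, from 0 (shut) to 1 (fully open). A call has 1 to 10 rows; each row is the pose to reach, as a shift and turn from the pose measured when the call began, along the tool's axes at that moment; what a row does not reach only later rows make up. A row lasts 1/10 s, in which the tool goes at most 50 mm and 8.59 degrees, less where a joint would pass 70% of its speed; a pose out of reach is approached as far as the arm can. A call with a gripper value outside its range is refused whole. The fingers move at their own pace and stop on an object; "grip_force" is the grip in N (left out, the last holds). Time passes only in rows, so rows that repeat a pose let the fingers close. It gives the time, the measured TCP pose, the force and the opening at its end, in the units of the state.
- bot.observe(): the state, without advancing time (a new reading comes with each control period).
- eyes.grab_frame(name): name is "scene" or "top" or "wrist"; returns the picture (384x512x3 uint8, red, green, blue); there is no depth.
- eyes.get_calibration(name): a dict with "fx", "fy", "cx", "cy" (pixels), "k1" (the pictures are not rectified: a ray, as slopes to the right and down, at radius r is drawn at 1 + k1 r^2 times it, then the intrinsics apply), "camera_from_world" (4x4, takes a point from world to camera coordinates); the wrist camera has in their place "hand_eye" (4x4, takes a point from camera to tool coordinates, whose origin is the TCP and whose axes are the tool frame's). Camera axes: x right, y down, z forward; pixel columns grow to the right and rows downward; lengths in m; the calibration is good to about 2 mm. A picture is of the moment at which its call begins: read the wrist's pose just before it. get_calibration takes no time and is no camera call.
- bot.job_done(): hands the job in, once; it reports no verdict.
The state is a dict: "clock": time; "qpos": joint angles; "qd": joint speeds; "joint_efforts": joint torques, N m; "position": TCP position; "tool_rot": TCP orientation; "force": force on the tool from outside, world axes, zero at the start; "moment": the same for the moment, N m; "grip_width": finger opening in m.
Only numpy, scipy, OpenCV 4.12 (cv2) and the standard library are available. Lean on these libraries where they do the work, as an engineer would, in place of code of your own. Each camera call takes 0.05 s, during which the arm holds its last target.

## Working session

There is one attempt and no reset: what is moved stays moved. The work goes in short steps, Python scripts to look and compute and a tool call to move; the robot and the scene stay as the last step left them, time stands still between calls to the robot, and variables do not carry over. Pictures are saved under pics/ and viewed, and the job is handed in when it is done.

Besides the shell and the picture viewer there is one more tool, called as a command line: name --argument value ..., lists and objects as JSON in quotes. step_arm: Moves the arm, as the interface text tells. Its arguments: {"type":"object","properties":{"targets":{"type":"array","items":{"type":"array","items":{"type":"array","items":{"type":"number"}}}},"grip_force":{"type":"number"}},"required":["targets"]}

```bash
mkdir -p pics; python3 - <<'E'
from workcell import bot, eyes
import cv2, numpy as np
np.set_printoptions(precision=4,suppress=True)
for n in ["scene","top"]:
    im=eyes.grab_frame(n); cv2.imwrite(f"pics/{n}0.png",im[:,:,::-1]); print(n,eyes.get_calibration(n))
print(eyes.get_calibration("wrist"))
print(bot.observe(), bot.tcp_to_tips)
E
```

```text
scene {'fx': 404.3135092550824, 'fy': 404.3135092550824, 'cx': 259.3622496710833, 'cy': 196.1968252744392, 'k1': -0.12883914805447616, 'camera_from_world': array([[ 0.4538, -0.8911,  0.0056, -0.2601],
       [-0.3801, -0.1993, -0.9032,  0.2672],
       [ 0.8059,  0.4078, -0.4292,  1.1613],
       [ 0.    ,  0.    ,  0.    ,  1.    ]])}
top {'fx': 460.3302309773846, 'fy': 460.3302309773846, 'cx': 252.93835311521565, 'cy': 188.7587969023107, 'k1': -0.06085096819636239, 'camera_from_world': array([[ 0.0064, -0.9999, -0.01  , -0.0058],
       [-0.9975, -0.0057, -0.0711,  0.5598],
       [ 0.071 ,  0.0105, -0.9974,  1.585 ],
       [ 0.    ,  0.    ,  0.    ,  1.    ]])}
{'fx': 323.133986637076, 'fy': 323.133986637076, 'cx': 253.83539398683644, 'cy': 191.97198295745298, 'k1': -0.09420336929177898, 'hand_eye': array([[-0.0006, -0.2934,  0.956 , -0.1208],
       [ 1.    , -0.001 ,  0.0003, -0.0016],
       [ 0.0009,  0.956 ,  0.2934, -0.0759],
       [ 0.    ,  0.    ,  0.    ,  1.    ]])}
{'clock': 0.1, 'qpos': array([-1.2862,  0.5219, -0.0363,  1.5999,  0.0212,  1.0211, -0.1128]), 'qd': array([-0.0009, -0.0001,  0.0009, -0.0019,  0.0001,  0.    ,  0.0016]), 'joint_efforts': array([  0.0026, -92.8473,   1.9834, -37.0544,   0.0181,   0.0052,
        -0.    ]), 'position': array([0.2171, 0.5858, 0.2528]), 'tool_rot': array([-1.4847,  1.5698, -1.8396]), 'force': array([-0.2757,  0.0099, -0.0747]), 'moment': array([-0.0286,  0.0446,  0.0622]), 'grip_width': 0.08511973766131523} 0.022
```

View pics/scene0.png

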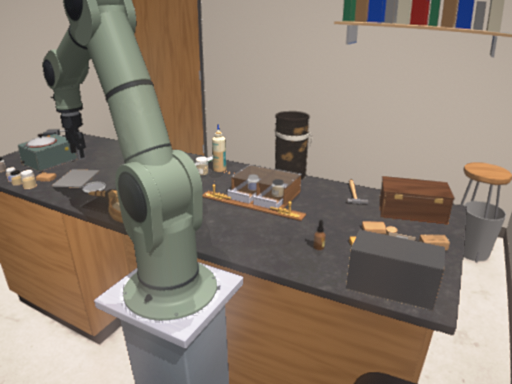

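View pics/top0.png

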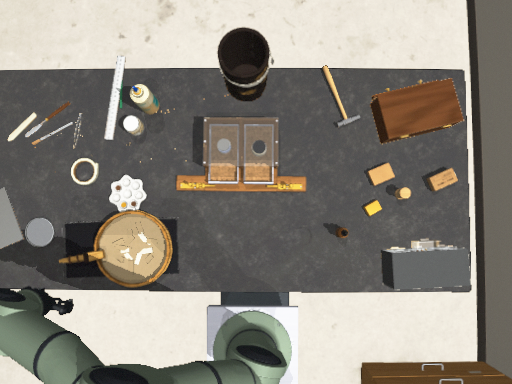

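The top view shows the box at about px (241,155), with the white lid at (224,146) in the left bay and the dark lid at (259,146) in the right. I'll zoom in to confirm that and measure.

```bash
python3 - <<'E'
import cv2
a=cv2.imread("pics/top0.png")[105:200,165:315]; b=cv2.imread("pics/scene0.png")[155:230,190:320]
cv2.imwrite("pics/topz.png",cv2.resize(a,None,fx=5,fy=5,interpolation=cv2.INTER_CUBIC))
cv2.imwrite("pics/scenez.png",cv2.resize(b,None,fx=6,fy=6,interpolation=cv2.INTER_CUBIC))
E
```

```text
(no output)
```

View pics/topz.png

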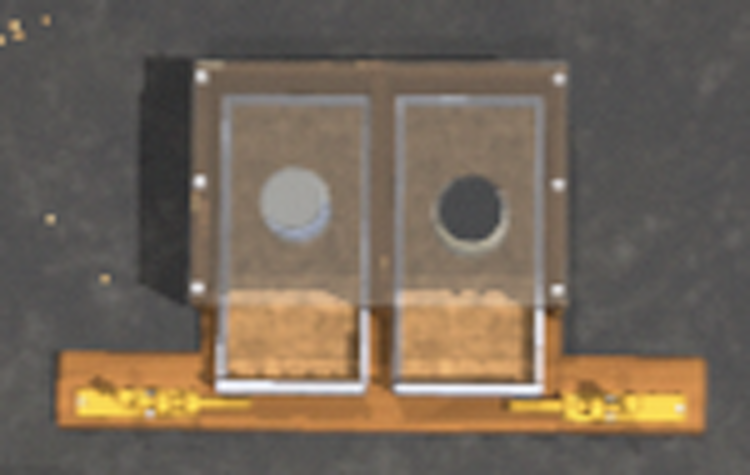

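View pics/scenez.png

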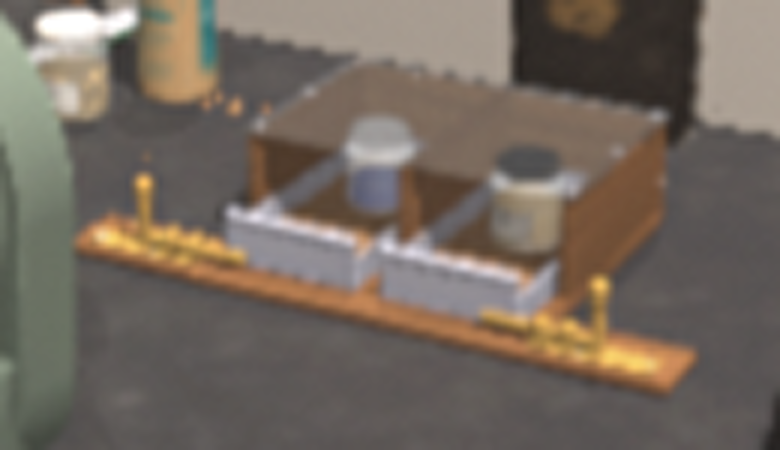

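The blue jar (white lid, blue content) is in the left (+y) bay. Next I'll cast rays from the lip corners, cover screws and knob.

```bash
cat > h.py <<'E'
import numpy as np, cv2
from workcell import bot, eyes
from scipy.spatial.transform import Rotation as R
np.set_printoptions(precision=4,suppress=True)
def tool(o):
    T=np.eye(4); T[:3,:3]=R.from_euler('xyz',o['tool_rot']).as_matrix(); T[:3,3]=o['position']; return T
def ray(name,px,o=None):
    c=eyes.get_calibration(name)
    px=np.atleast_2d(np.array(px,float))
    d=np.c_[(px[:,0]-c['cx'])/c['fx'],(px[:,1]-c['cy'])/c['fy']]
    u=d.copy()
    for _ in range(20): u=d/(1+c['k1']*(u**2).sum(1,keepdims=True))
    u=np.c_[u,np.ones(len(u))]
    if name=='wrist': M=tool(o)@c['hand_eye']
    else: M=np.linalg.inv(c['camera_from_world'])
    return M[:3,3],u@M[:3,:3].T
def plane(name,px,z,o=None):
    c,d=ray(name,px,o); return c+d*((z-c[2])/d[:,2])[:,None]
def proj(name,P,o=None):
    c=eyes.get_calibration(name); P=np.atleast_2d(P)
    M=np.linalg.inv(tool(o)@c['hand_eye']) if name=='wrist' else c['camera_from_world']
    p=P@M[:3,:3].T+M[:3,3]; u=p[:,:2]/p[:,2:]; u=u*(1+c['k1']*(u**2).sum(1,keepdims=True))
    return np.c_[u[:,0]*c['fx']+c['cx'],u[:,1]*c['fy']+c['cy']]
E
python3 - <<'E'
from h import *
z=lambda a:(np.array(a)+.5)/5-.5+[165,105]
s=plane('top',z([(201,76),(200,182),(197,288),(559,78),(557,184),(557,290)]),.087); print(s)
l=plane('top',z([(217,388),(367,386),(393,387),(545,387)]),.049);print(l, l[0]-l[1], l.mean(0))
k=z([(85,398),(680,408)]); print(plane('top',k,.062))
zs=lambda a:(np.array(a)+.5)/6-.5+[190,155]
c1,d1=ray('scene',zs([(144,176),(600,278)])); print(plane('scene',zs([(144,176),(600,278)]),.062))
e=plane('top',z([(60,350),(60,425),(706,360),(706,432)]),.015);print(e, e.mean(0))
E
```

```text
[[ 0.7883  0.1614  0.087 ]
 [ 0.7157  0.1609  0.087 ]
 [ 0.6436  0.1619  0.087 ]
 [ 0.7878 -0.081   0.087 ]
 [ 0.7153 -0.0798  0.087 ]
 [ 0.6435 -0.0799  0.087 ]]
[[ 0.5795  0.1516  0.049 ]
 [ 0.5814  0.0486  0.049 ]
 [ 0.5808  0.0308  0.049 ]
 [ 0.5814 -0.0734  0.049 ]] [-0.0019  0.103   0.    ] [0.5808 0.0394 0.049 ]
[[ 0.5711  0.2403  0.062 ]
 [ 0.5665 -0.1646  0.062 ]]
[[ 0.5768  0.2171  0.062 ]
 [ 0.5753 -0.1283  0.062 ]]
[[ 0.6086  0.2664  0.015 ]
 [ 0.5557  0.2654  0.015 ]
 [ 0.604  -0.1873  0.015 ]
 [ 0.5534 -0.1872  0.015 ]] [0.5804 0.0393 0.015 ]
```

```bash
python3 - <<'E'
from h import *
o=bot.observe(); T=tool(o); print(T)
# target: tool x down, tool y = +-world y
for s in (1,-1):
    y=np.array([0,s,0.]);x=np.array([0,0,-1.]);Rt=np.c_[x,y,np.cross(x,y)]
    print(s,R.from_matrix(T[:3,:3].T@Rt).as_rotvec(), T[:3,:3].T@(np.array([.47,.13,.30])-T[:3,3])*100)
for s in (1,-1):
    y=np.array([s,0,0.]);x=np.array([0,0,-1.]);Rt=np.c_[x,y,np.cross(x,y)]
    print('x',s,R.from_matrix(T[:3,:3].T@Rt).as_rotvec())
E
```

```text
[[-0.0003  0.3475  0.9377  0.2171]
 [-0.001   0.9377 -0.3475  0.5858]
 [-1.     -0.001   0.0001  0.2528]
 [ 0.      0.      0.      1.    ]]
1 [-0.3549 -0.0001  0.001 ] [ -4.6833 -33.9569  39.5527]
-1 [2.7867 0.0014 0.0001] [ -4.6833 -33.9569  39.5527]
x 1 [1.2159 0.0007 0.0008]
x -1 [-1.9257 -0.0009  0.0008]
```

step_arm --targets '[[[-3,0,0,0,0,0,0.5],[-5,-2,2,0,0,0,0],[-5,-5,6,-0.05,0,0,0],[-5,-8,9.5,-0.1,0,0,0],[-5,-11,13,-0.15,0,0,0],[-5,-14,16.5,-0.2,0,0,0],[-5,-17,20,-0.25,0,0,0],[-5,-20,23.5,-0.3,0,0,0],[-5,-23,27,-0.355,0,0,0],[-5,-26,30,-0.355,0,0,0]]]'

```text
clock: 1.1
position: [0.4089, 0.2357, 0.303]
tool_rot: [-1.746, 1.57, -1.744]
force: [0.4, 0.9, -0.0]
grip_width: 0.0
```

```bash
python3 - <<'E'
from h import *
o=bot.observe(); T=tool(o); print(o['clock'],T,o['grip_width'],o['force'])
print(T[:3,:3].T@(np.array([.47,.13,.30])-T[:3,3])*100)
E
```

```text
1.1 [[-0.0002 -0.0017  1.      0.4089]
 [-0.001   1.      0.0017  0.2357]
 [-1.     -0.001  -0.0002  0.303 ]
 [ 0.      0.      0.      1.    ]] 1.258532774072357e-05 [ 0.3548  0.9415 -0.0178]
[  0.3145 -10.5842   6.0963]
```

step_arm --targets '[[[0,-2.5,1.5,0,0,0,0],[0,-5,3,0,0,0,0],[0,-6.5,4.5,0,0,0,0],[0,-6.5,5,0,0,0,0],[0,-6.5,5,0,0,0,0]]]'

```text
clock: 1.6
position: [0.4592, 0.1708, 0.3028]
tool_rot: [-2.05, 1.569, -2.049]
force: [-0.1, 0.3, -0.4]
grip_width: 0.0001
```

```bash
python3 - <<'E'
from h import *
o=bot.observe(); print(o['position'],o['qd'])
im=eyes.grab_frame('wrist'); cv2.imwrite('pics/w1.png',im[:,:,::-1]); cv2.imwrite('pics/w1b.png',cv2.resize(im[:,:,::-1],(800,600),interpolation=cv2.INTER_CUBIC))
import json; json.dump({k:np.array(v).tolist() for k,v in o.items()},open('o1.json','w'))
E
```

```text
[0.4592 0.1708 0.3028] [-0.0211 -0.0105 -0.0151  0.016  -0.0008 -0.0021 -0.013 ]
```

View pics/w1b.png

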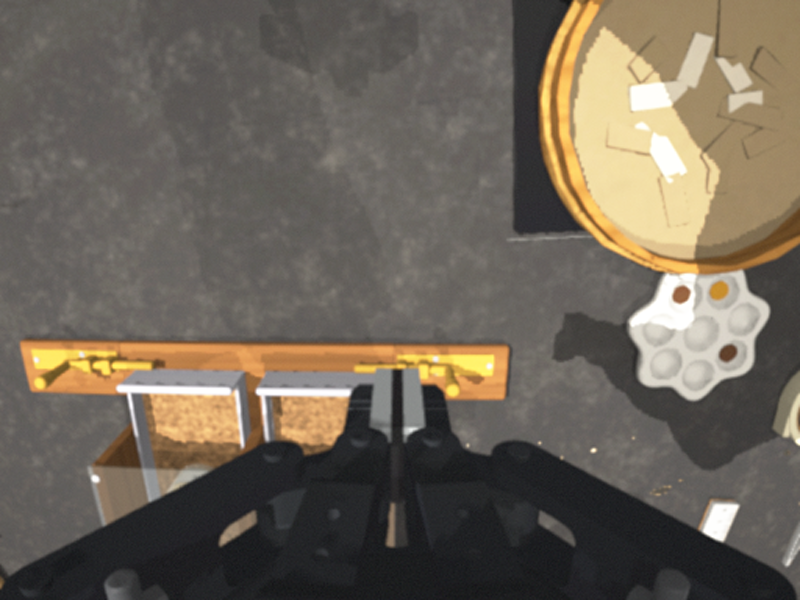

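The wrist view (image down is world +x) shows the left knob head at about (453,388) and the right one at (40,382). The lip edges run at row 375–385, and the palette (700,335) is well clear. Next I'll triangulate.

```bash
python3 - <<'E'
import cv2
a=cv2.imread("pics/w1.png")
c=a[205:285,200:340]
cv2.imwrite("pics/wz.png",cv2.resize(c,None,fx=5.5,fy=5.5,interpolation=cv2.INTER_CUBIC))
c=a[205:285,5:145]
cv2.imwrite("pics/wz2.png",cv2.resize(c,None,fx=5.5,fy=5.5,interpolation=cv2.INTER_CUBIC))
E
```

```text
(no output)
```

View pics/wz.png

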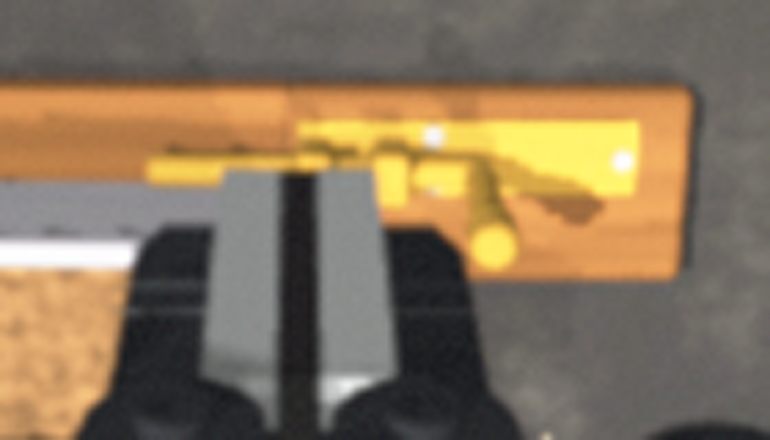

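View pics/wz2.png

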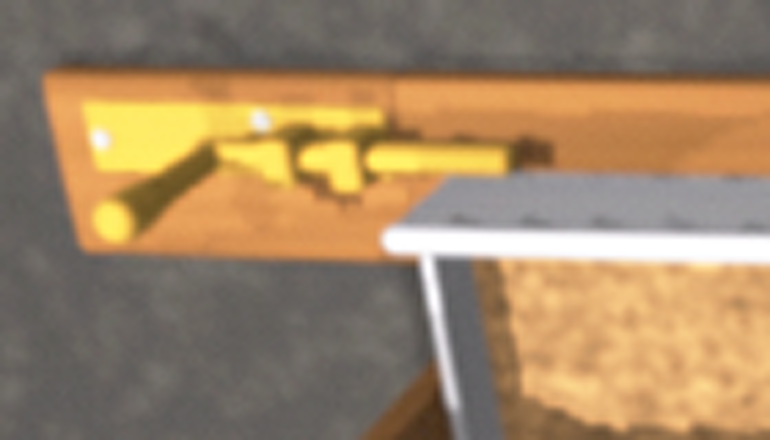

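```bash
python3 - <<'E'
from h import *
import json
o=json.load(open('o1.json'))
z=lambda a,x0,y0:(np.array(a)+.5)/5.5-.5+[x0,y0]
kl=z([(493,245)],200,205);kr=z([(112,220)],5,205)
print('knob wrist',plane('wrist',kl,.062,o),plane('wrist',kr,.062,o))
lip=z([(385,240),(384,228),(384,252)],5,205); print('rlip end',plane('wrist',lip,.049,o))
print('llip pts',plane('wrist',z([(60,240),(60,268)],200,205),.049,o))
print('rlip at right',plane('wrist',z([(750,230),(750,262)],5,205),.049,o))
# triangulate knob
zs=lambda a:(np.array(a)+.5)/6-.5+[190,155]
for k,s in((kl,(144,178)),(kr,(600,280))):
    c1,d1=ray('wrist',k,o);c2,d2=ray('scene',zs([s]))
    A=np.c_[d1[0],-d2[0]];t=np.linalg.lstsq(A,c2-c1,rcond=None)[0]
    p,q=c1+d1[0]*t[0],c2+d2[0]*t[1];print('tri',p,q)
for P in [(.57,.215,.062),(.57,-.137,.062)]: print(proj('top',P), (proj('top',P)-[165,105]+.5)*5-.5)
E
```

```text
knob wrist [[0.568  0.2136 0.062 ]] [[ 0.5659 -0.1302  0.062 ]]
rlip end [[ 0.576  -0.0688  0.049 ]
 [ 0.5728 -0.0684  0.049 ]
 [ 0.5792 -0.0696  0.049 ]]
llip pts [[0.5734 0.1138 0.049 ]
 [0.5808 0.1134 0.049 ]]
rlip at right [[0.5717 0.0229 0.049 ]
 [0.5801 0.0219 0.049 ]]
tri [0.5667 0.2133 0.0644] [0.5683 0.2114 0.065 ]
tri [ 0.5657 -0.1299  0.0624] [ 0.5675 -0.1315  0.0647]
[[188.9892 184.5512]] [[121.9458 399.7561]]
[[292.4618 185.125 ]] [[639.3088 402.6249]]
```

step_arm --targets '[[[2,0.2,3,0,0,0,0],[5,0.5,6,0,0,0,0],[8,0.8,9,0,0,0,0],[12,0.8,10.8,0,0,0,0],[15,0.8,10.8,0,0,0,0],[18,0.8,10.8,0,0,0,0],[20,0.8,10.8,0,0,0,0],[20,0.8,10.8,0,0,0,0],[20,0.8,10.8,0,0,0,0]]]'

```text
clock: 2.55
position: [0.5662, 0.1801, 0.1032]
tool_rot: [-2.452, 1.569, -2.45]
force: [-0.1, -0.4, -0.2]
grip_width: -0.0001
```

```bash
python3 - <<'E'
from h import *
o=bot.observe(); T=tool(o); print(T,o['force'])
im=eyes.grab_frame('wrist'); cv2.imwrite('pics/w2.png',cv2.resize(im[:,:,::-1],(800,600),interpolation=cv2.INTER_CUBIC))
E
```

```text
[[-0.0011 -0.0029  1.      0.5662]
 [-0.0009  1.      0.0029  0.1801]
 [-1.     -0.0009 -0.0011  0.1032]
 [ 0.      0.      0.      1.    ]] [-0.0796 -0.3688 -0.2358]
```

View pics/w2.png

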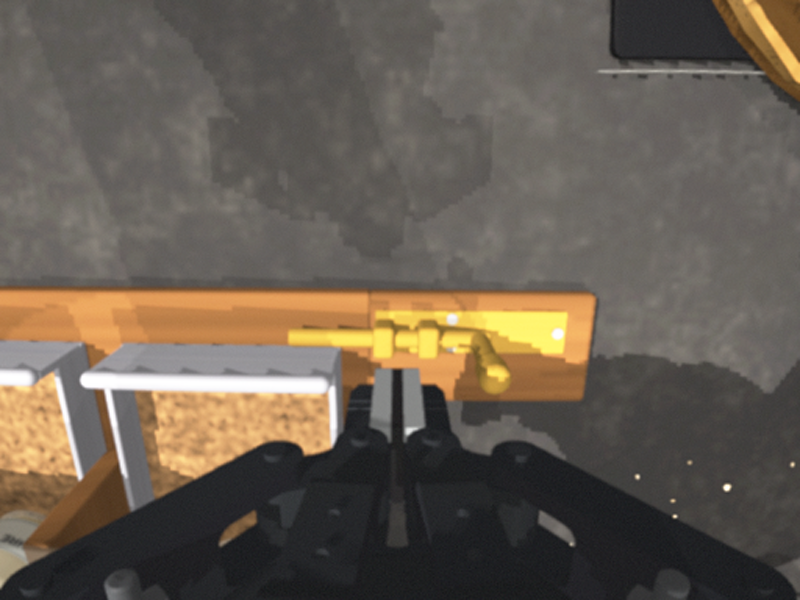

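```bash
python3 - <<'E'
from h import *
o=bot.observe()
s=512/800
print(plane('wrist',np.array([(495,377)])*s,.062,o))
print(plane('wrist',np.array([(85,381),(333,382),(85,373),(333,374),(85,388),(333,390)])*s,.049,o))
E
```

```text
[[0.5688 0.214  0.062 ]]
[[0.5784 0.0543 0.049 ]
 [0.5773 0.1545 0.049 ]
 [0.5749 0.055  0.049 ]
 [0.5739 0.1547 0.049 ]
 [0.5815 0.0536 0.049 ]
 [0.5807 0.1544 0.049 ]]
```

step_arm --targets '[[[1.5,0,0,0,0,0,0],[3,0,0,0,0,0,0],[4.3,0,0,0,0,0,0],[4.3,0,0,0,0,0,0],[4.3,0,0,0,0,0,0]]]'

```text
clock: 3.1
position: [0.5665, 0.1799, 0.0605]
tool_rot: [-2.183, 1.57, -2.18]
force: [0.2, 0.0, 0.3]
grip_width: -0.0001
```

step_arm --targets '[[[0,0.7,0,0,0,0,0],[0,1.4,0,0,0,0,0],[0,2.1,0,0,0,0,0],[0,2.8,0,0,0,0,0],[0,3.5,0,0,0,0,0],[0,4.2,0,0,0,0,0],[0,4.5,0,0,0,0,0]]]'

```text
clock: 3.8
position: [0.5663, 0.226, 0.0604]
tool_rot: [-2.353, 1.57, -2.349]
force: [0.9, -1.2, 0.4]
grip_width: 0.0001
```

```bash
python3 - <<'E'
from h import *
o=bot.observe(); print(o['position'],o['force'])
im=eyes.grab_frame('wrist'); cv2.imwrite('pics/w3.png',cv2.resize(im[:,:,::-1],(800,600),interpolation=cv2.INTER_CUBIC))
E
```

```text
[0.5663 0.226  0.0604] [ 0.9025 -1.2344  0.4168]
```

View pics/w3.png

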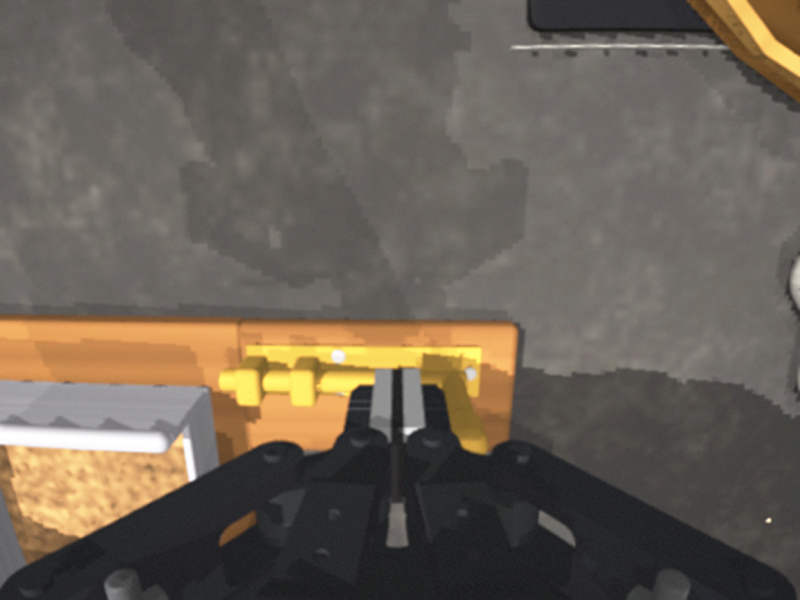

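The bolt tip has moved back to px (220,380), almost level with the inner strap. I'll measure its travel.

```bash
python3 - <<'E'
from h import *
o=bot.observe(); s=512/800
o0=dict(position=[.5662,.1801,.1032],tool_rot=[-2.452,1.569,-2.45])
for z in(.018,.022,.026):
  print(plane('wrist',np.array([(290,338),(383,325)])*s,z,o0),plane('wrist',np.array([(220,380),(236,368)])*s,z,o))
E
```

```text
[[0.5705 0.1321 0.018 ]
 [0.5643 0.173  0.018 ]] [[0.5703 0.1613 0.018 ]
 [0.5655 0.1677 0.018 ]]
[[0.5689 0.133  0.022 ]
 [0.5629 0.1731 0.022 ]] [[0.5684 0.1628 0.022 ]
 [0.5637 0.1691 0.022 ]]
[[0.5673 0.134  0.026 ]
 [0.5614 0.1733 0.026 ]] [[0.5664 0.1644 0.026 ]
 [0.5618 0.1705 0.026 ]]
```

step_arm --targets '[[[0,0.2,0,0,0,0,0],[0,0.4,0,0,0,0,0],[0,0.4,0,0,0,0,0]]]'

```text
clock: 4.15
position: [0.5663, 0.2276, 0.0603]
tool_rot: [-1.982, 1.567, -1.981]
force: [-0.9, -11.8, 4.8]
grip_width: 0.0001
```

step_arm --targets '[[[0,-0.8,0,0,0,0,0],[-0.5,-1.6,0,0,0,0,0],[-3,-2,0,0,0,0,0],[-6,-3,0.5,0,0,0,0],[-7,-6,2,0,0,0,0],[-7,-9.5,3.2,0,0,0,0],[-7,-12.5,3.9,0,0,0,0],[-7,-12.5,3.9,0,0,0,0],[-7,-12.5,3.9,0,0,0,0]]]'

```text
clock: 5.05
position: [0.6056, 0.1021, 0.131]
tool_rot: [-1.99, 1.567, -1.99]
force: [0.4, 0.5, 0.0]
grip_width: -0.0001
```

```bash
python3 - <<'E'
from h import *
o=bot.observe(); print(tool(o),o['force'])
for n in('wrist','scene'):
    im=eyes.grab_frame(n)[:,:,::-1]
    if n=='scene': im=cv2.resize(im[140:240,180:320],None,fx=5.5,fy=5.5,interpolation=cv2.INTER_CUBIC)
    cv2.imwrite(f'pics/{n}4.png',im)
E
```

```text
[[-0.0014 -0.0001  1.      0.6056]
 [-0.0031  1.      0.0001  0.1021]
 [-1.     -0.0031 -0.0014  0.131 ]
 [ 0.      0.      0.      1.    ]] [0.3954 0.4975 0.0124]
```

View pics/wrist4.png

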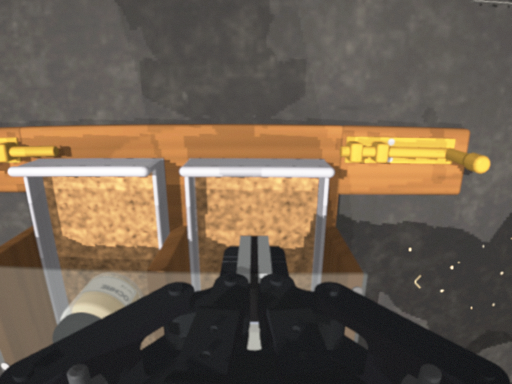

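View pics/scene4.png

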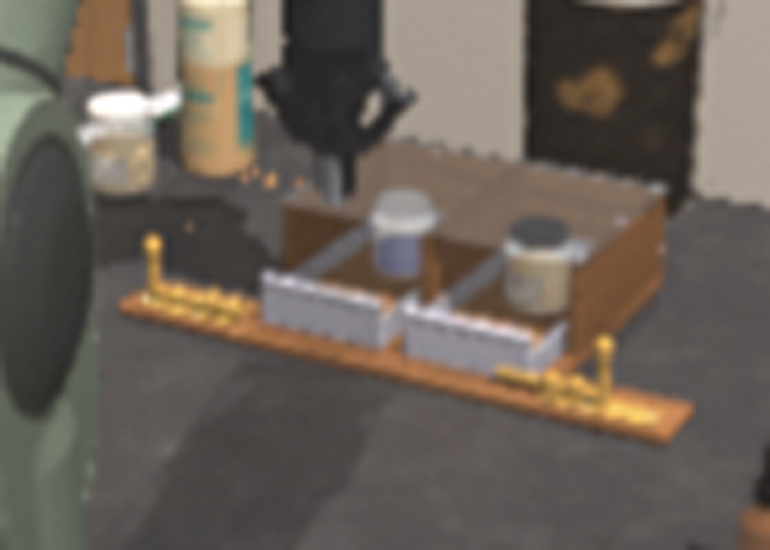

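The bolt is fully drawn back (knob at px (483,163), bolt tip inside the strap) and the tray is still in. I'll check the lip and the cover's front edge against the finger position.

```bash
python3 - <<'E'
from h import *
o=bot.observe()
print(plane('wrist',np.array([(185,177),(330,178)]),.049,o),plane('wrist',np.array([(205,271),(340,272)]),.087,o),plane('wrist',[(483,163)],.062,o))
E
```

```text
[[0.581  0.0578 0.049 ]
 [0.5814 0.1521 0.049 ]] [[0.6275 0.0743 0.087 ]
 [0.6282 0.153  0.087 ]] [[0.5676 0.2467 0.062 ]]
```

step_arm --targets '[[[2,0,-0.1,0,0,0,0],[4,0,-0.2,0,0,0,0],[5.5,0,-0.2,0,0,0,0],[7,0,-0.2,0,0,0,0],[7.8,0,-0.2,0,0,0,0],[7.8,0,-0.2,0,0,0,0]]]'

```text
clock: 5.75
position: [0.6027, 0.1037, 0.0518]
tool_rot: [-2.355, 1.566, -2.352]
force: [-0.5, 0.7, 0.1]
grip_width: -0.0003
```

```bash
python3 - <<'E'
from h import *
o=bot.observe(); print(o['position'],o['force'])
for n in('wrist','scene'):
    im=eyes.grab_frame(n)[:,:,::-1]
    if n=='scene': im=cv2.resize(im[140:240,180:320],None,fx=5.5,fy=5.5,interpolation=cv2.INTER_CUBIC)
    cv2.imwrite(f'pics/{n}5.png',im)
E
```

```text
[0.6027 0.1037 0.0518] [-0.5011  0.7166  0.0839]
```

View pics/wrist5.png

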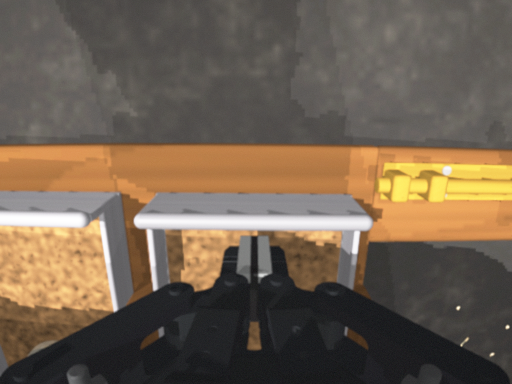

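View pics/scene5.png

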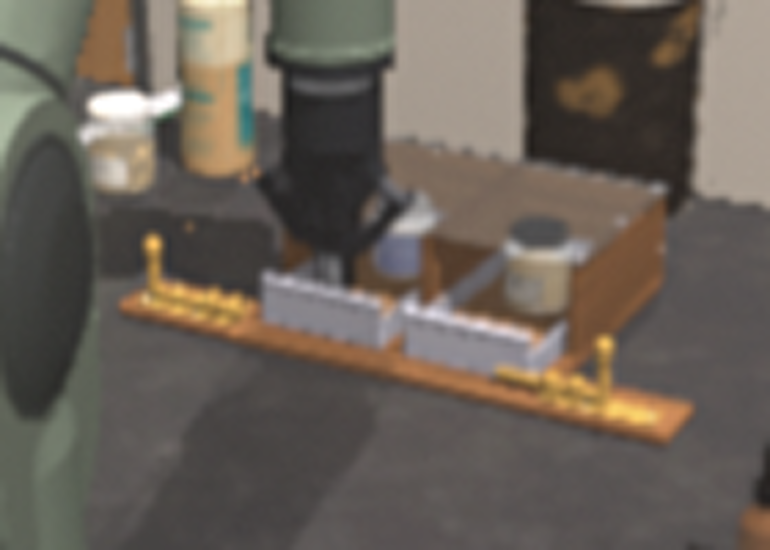

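The finger stands behind the left lip, centred and clear of everything. I'll draw slowly.

step_arm --targets '[[[0,0,-0.3,0,0,0,0],[0,0,-0.6,0,0,0,0],[0,0,-0.8,0,0,0,0],[0,0,-1.0,0,0,0,0],[0,0,-1.2,0,0,0,0],[0,0,-1.4,0,0,0,0],[0,0,-1.7,0,0,0,0],[0,0,-2.0,0,0,0,0],[0,0,-2.3,0,0,0,0],[0,0,-2.6,0,0,0,0]]]'

```text
clock: 6.85
position: [0.5772, 0.1036, 0.0532]
tool_rot: [-2.008, 1.568, -2.005]
force: [1.0, 0.7, 0.2]
grip_width: -0.0002
```

```bash
python3 - <<'E'
from h import *
o=bot.observe(); print(tool(o),o['force'])
im=eyes.grab_frame('wrist')[:,:,::-1]
cv2.imwrite(f'pics/w6.png',im)
E
```

```text
[[-0.0013 -0.0026  1.      0.5772]
 [-0.0027  1.      0.0026  0.1036]
 [-1.     -0.0027 -0.0013  0.0532]
 [ 0.      0.      0.      1.    ]] [0.9935 0.6671 0.191 ]
```

View pics/w6.png

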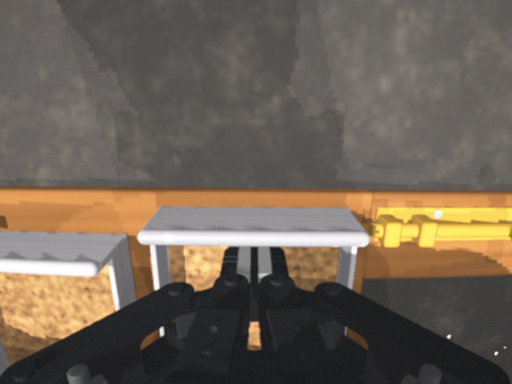

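The left lip now leads the right one (row 238 against 268), so the tray is coming out at about 1 N. I'll continue.

step_arm --targets '[[[0.1,0,-0.3,0,0,0,0],[0.1,0,-0.6,0,0,0,0],[0.1,0,-0.9,0,0,0,0],[0.1,0,-1.2,0,0,0,0],[0.1,0,-1.5,0,0,0,0],[0.1,0,-1.8,0,0,0,0],[0.1,0,-2.1,0,0,0,0],[0.1,0,-2.4,0,0,0,0],[0.1,0,-2.7,0,0,0,0],[0.1,0,-3.0,0,0,0,0]]]'

```text
clock: 7.9
position: [0.5465, 0.1036, 0.0522]
tool_rot: [-2.143, 1.568, -2.141]
force: [0.1, 1.5, 0.0]
grip_width: -0.0002
```

step_arm --targets '[[[0,0,-0.3,0,0,0,0],[0,0,-0.6,0,0,0,0],[0,0,-0.9,0,0,0,0],[0,0,-1.2,0,0,0,0],[0,0,-1.5,0,0,0,0],[0,0,-1.8,0,0,0,0],[0,0,-2.1,0,0,0,0],[0,0,-2.4,0,0,0,0],[0,0,-2.7,0,0,0,0],[0,0,-3.0,0,0,0,0]]]'

```text
clock: 8.9
position: [0.5162, 0.1035, 0.0523]
tool_rot: [-2.133, 1.568, -2.13]
force: [1.3, 1.1, -0.2]
grip_width: -0.0001
```

```bash
python3 - <<'E'
from h import *
o=bot.observe(); print(tool(o),o['force'])
for n in('wrist','scene'):
    im=eyes.grab_frame(n)[:,:,::-1]
    if n=='scene': im=cv2.resize(im[140:240,180:320],None,fx=5.5,fy=5.5,interpolation=cv2.INTER_CUBIC)
    cv2.imwrite(f'pics/{n}7.png',im)
E
```

```text
[[-0.0017 -0.0027  1.      0.5162]
 [-0.0027  1.      0.0027  0.1035]
 [-1.     -0.0027 -0.0017  0.0523]
 [ 0.      0.      0.      1.    ]] [ 1.3062  1.1151 -0.2061]
```

View pics/wrist7.png

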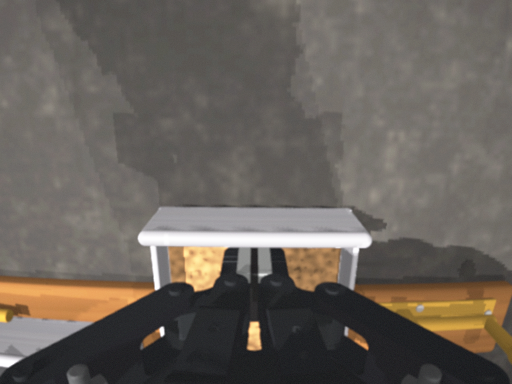

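View pics/scene7.png

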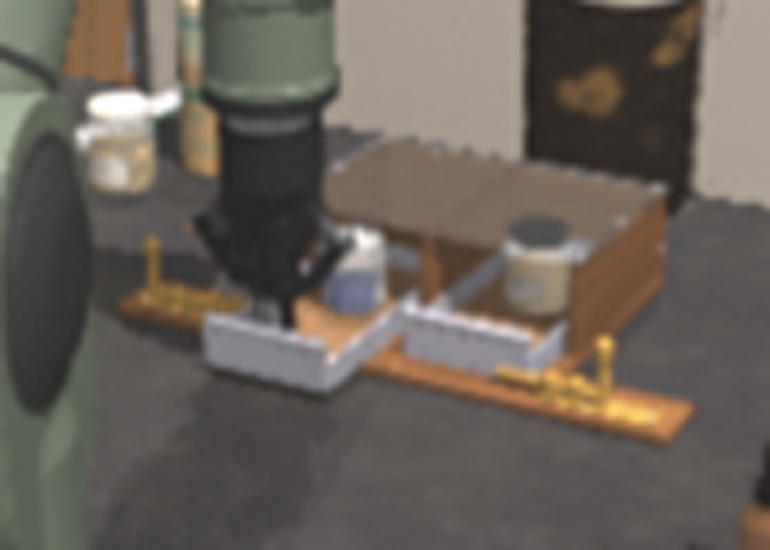

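step_arm --targets '[[[0,0,-0.3,0,0,0,0],[0,0,-0.6,0,0,0,0],[0,0,-0.9,0,0,0,0],[0,0,-1.2,0,0,0,0],[0,0,-1.5,0,0,0,0],[0,0,-1.8,0,0,0,0],[0,0,-2.1,0,0,0,0],[0,0,-2.4,0,0,0,0],[0,0,-2.7,0,0,0,0],[0,0,-3.0,0,0,0,0]]]'

```text
clock: 10.0
position: [0.4857, 0.1034, 0.0523]
tool_rot: [-2.253, 1.567, -2.25]
force: [1.6, 0.4, 0.2]
grip_width: 0.0002
```

step_arm --targets '[[[0,0,-0.3,0,0,0,0],[0,0,-0.5,0,0,0,0],[0,0,-0.7,0,0,0,0],[0,0,-0.85,0,0,0,0],[0,0,-1.0,0,0,0,0],[0,0,-1.1,0,0,0,0],[0,0,-1.2,0,0,0,0],[0,0,-1.3,0,0,0,0]]]'

```text
clock: 10.8
position: [0.474, 0.1034, 0.0526]
tool_rot: [-1.391, 1.568, -1.388]
force: [11.9, -0.2, -6.6]
grip_width: 0.0
```

The stop is reached: 12 N at about 0.120 m. I'll back off from the lip and rise.

step_arm --targets '[[[0,0,0.3,0,0,0,0],[0,0,0.8,0,0,0,0],[-0.5,0,0.9,0,0,0,0],[-2,0,0.9,0,0,0,0],[-5,0,0.9,0,0,0,0],[-9,0,0.9,0,0,0,0],[-13,0,0.9,0,0,0,0],[-17,0,0.9,0,0,0,0],[-20,0,0.9,0,0,0,0],[-20,0,0.9,0,0,0,0]]]'

```text
clock: 11.8
position: [0.4842, 0.1041, 0.2566]
tool_rot: [-0.066, 1.565, -0.064]
force: [-0.6, 0.9, -2.0]
grip_width: -0.0001
```

```bash
python3 - <<'E'
from h import *
o=bot.observe(); print(o['position'],o['force'])
for n in('wrist','scene','top'):
    im=eyes.grab_frame(n)[:,:,::-1]
    cv2.imwrite(f'pics/{n}8raw.png',im)
    if n=='scene': im=cv2.resize(im[140:240,180:320],None,fx=5.5,fy=5.5,interpolation=cv2.INTER_CUBIC)
    cv2.imwrite(f'pics/{n}8.png',im)
E
```

```text
[0.4842 0.1041 0.2566] [-0.5542  0.8568 -2.0006]
```

View pics/wrist8.png

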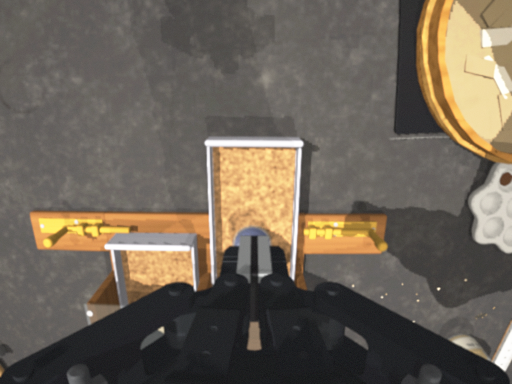

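View pics/scene8.png

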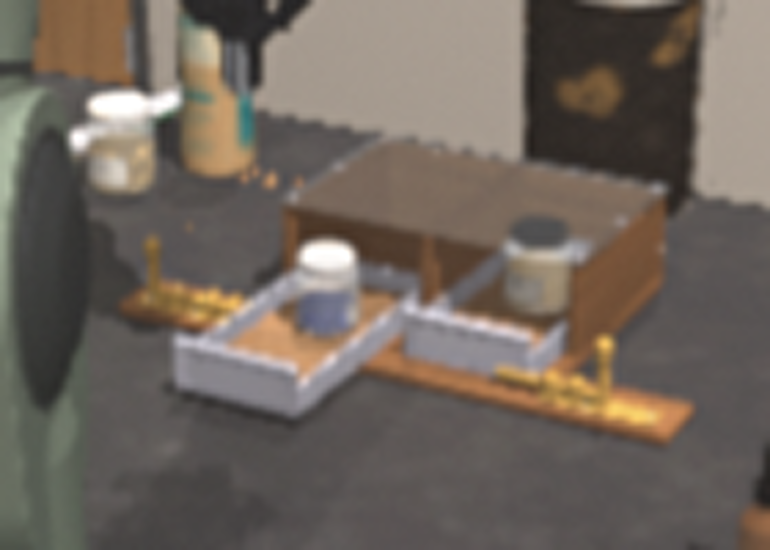

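View pics/top8.png

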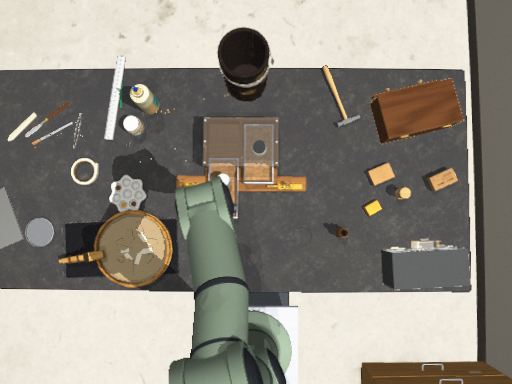

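```bash
python3 - <<'E'
from h import *
o=bot.observe()
p=plane('wrist',[(207,148),(301,148)],.049,o); r=plane('wrist',[(107,246),(195,246)],.049,o)
print('left',p,'right',r)
j=(np.array([(328,252),(541,230)])+.5)/5.5-.5+[180,140]
print('lids',plane('scene',j[:1],.074),plane('scene',j[1:],.078))
z=lambda a:(np.array(a)+.5)/5-.5+[165,105]
print('lids start top',plane('top',z([(295,197),(471,208)]),.075))
print(o['qd'],o['force'])
E
```

```text
left [[0.4592 0.0549 0.049 ]
 [0.459  0.1499 0.049 ]] right [[ 0.5701 -0.0642  0.049 ]
 [ 0.5687  0.0369  0.049 ]]
lids [[0.5897 0.1009 0.074 ]] [[ 0.6921 -0.0255  0.078 ]]
lids start top [[ 0.7077  0.0976  0.075 ]
 [ 0.7007 -0.022   0.075 ]]
[ 0.0013  0.0213 -0.0027  0.0078  0.0007 -0.0022 -0.0009] [ 0.5005 -0.1557 -0.2845]
```

The jar lid moved 0.118 m, which agrees with the finger travel. The quick right-lip reading is about 10 mm off its starting value, so I'll re-measure it zoomed in.

```bash
python3 - <<'E'
from h import *
a=cv2.imread('pics/wrist8raw.png'); 
for u in (120,150,180,230,270,290):
    r=range(230,256) if u<200 else range(132,156)
    print(u,[(v,int(a[v,u].mean()),int(a[v,u,2])-int(a[v,u,0])) for v in r])
o=bot.observe()
print([(v,plane('wrist',[(150,v)],.049,o)[0,0].round(4)) for v in (236,240,244,248,252)],[(v,plane('wrist',[(250,v)],.049,o)[0,0].round(4)) for v in (140,144,148,152)])
a=cv2.imread('pics/top8raw.png')[105:225,165:315]; cv2.imwrite('pics/t8z.png',cv2.resize(a,None,fx=5,fy=5,interpolation=cv2.INTER_CUBIC))
E
```

```text
120 [(230, 189, 159), (231, 188, 156), (232, 177, 132), (233, 157, 55), (234, 153, 2), (235, 151, -4), (236, 153, -3), (237, 154, -2), (238, 154, -3), (239, 155, -1), (240, 152, -2), (241, 143, -2), (242, 130, -1), (243, 154, -3), (244, 215, -2), (245, 251, -1), (246, 255, 0), (247, 255, 0), (248, 255, 0), (249, 230, 4), (250, 153, 28), (251, 113, 37), (252, 112, 34), (253, 110, 28), (254, 106, 23), (255, 102, 13)]
150 [(230, 130, 120), (231, 130, 112), (232, 137, 75), (233, 152, 15), (234, 156, -4), (235, 156, -5), (236, 154, -3), (237, 157, 0), (238, 159, -2), (239, 158, -1), (240, 158, -2), (241, 152, -3), (242, 138, -3), (243, 139, 0), (244, 176, -3), (245, 236, -1), (246, 254, 0), (247, 255, 0), (248, 255, 0), (249, 252, -1), (250, 225, 32), (251, 186, 96), (252, 168, 113), (253, 166, 111), (254, 173, 114), (255, 181, 115)]
180 [(230, 143, 131), (231, 141, 129), (232, 142, 101), (233, 153, 41), (234, 157, 5), (235, 161, -2), (236, 155, -2), (237, 157, -3), (238, 155, -1), (239, 157, 1), (240, 157, -1), (241, 155, -1), (242, 149, -2), (243, 143, -1), (244, 153, 0), (245, 211, -2)
[... 860 characters left out ...]
06), (152, 205, 108), (153, 201, 110), (154, 195, 113), (155, 192, 112)]
290 [(132, 88, 7), (133, 89, 7), (134, 90, 9), (135, 93, 7), (136, 105, 5), (137, 132, 0), (138, 155, -1), (139, 161, -1), (140, 195, -3), (141, 236, -2), (142, 251, -1), (143, 253, 0), (144, 252, -1), (145, 247, -2), (146, 222, 1), (147, 156, 24), (148, 122, 66), (149, 148, 101), (150, 178, 116), (151, 187, 115), (152, 188, 113), (153, 186, 116), (154, 189, 114), (155, 193, 113)]
[(236, np.float64(0.557)), (240, np.float64(0.5618)), (244, np.float64(0.5668)), (248, np.float64(0.5718)), (252, np.float64(0.5768))] [(140, np.float64(0.4511)), (144, np.float64(0.4552)), (148, np.float64(0.4592)), (152, np.float64(0.4633))]
```

View pics/t8z.png

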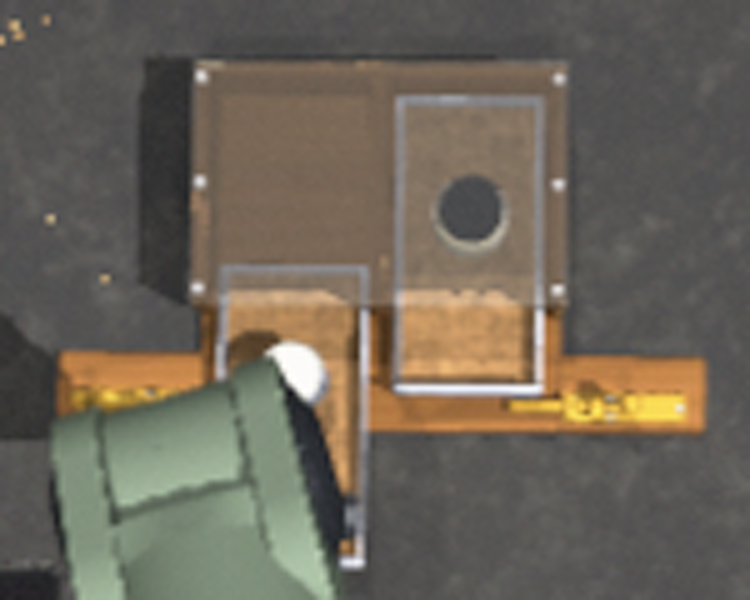

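The right tray, its bolt and the ochre jar match their start pixels in the top view. The left tray is out by about 0.117–0.123 m across the different measurements. I'll let the arm settle briefly, then hand in.

step_arm --targets '[[[0,0,0,0,0,0,0],[0,0,0,0,0,0,0],[0,0,0,0,0,0,0]]]'

```text
clock: 12.25
position: [0.4822, 0.1037, 0.2517]
tool_rot: [-2.006, 1.567, -2.004]
force: [0.4, -0.1, -0.1]
grip_width: -0.0001
```

```bash
python3 - <<'E'
from h import *
o=bot.observe(); print(o['clock'],o['position'],o['force'],o['qd']); print(bot.job_done())
E
```

```text
12.25 [0.4822 0.1037 0.2517] [ 0.3742 -0.0767 -0.0572] [-0.0008 -0.0037  0.002  -0.0044 -0.0002  0.001   0.0008]
the job is handed in; nothing more can be done
None
```

I drew the blue-jar tray out to its stop and handed the job in at 12.25 s; the interface gave no verdict. The blue jar was in the left tray. With shut fingers I pushed the left bolt outward to its stop (about 12 N at the stop). I then hooked the fingers behind the left lip and drew the tray out slowly to its stop (about 1–1.5 N on the way, about 12 N at the stop), backed off and rose clear.

- **Tray travel:** the readings were about 0.118 m from the finger, about 0.118 m from the jar lid, 0.117 m from the wrist camera and about 0.123 m from the top view. All are above the 0.113 m needed.
- **Jars:** the blue jar looked upright and moved with its tray. The yellowish jar showed no visible change.
- **Other tray and bystanders:** the right tray and bolt stayed in their start positions in the top view. The palette, dropper and cork block looked unmoved by eye; I did not measure them.
- **One disagreement:** the last wrist view placed the right lip about 6 mm (first quick reading about 10 mm) nearer the robot than before. The top view showed it unchanged, so I took this as a wrist-camera offset.

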